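Hook up the drop guard of a rail press and load a rail to its back stop

TASK

Load the small bench press: lift its clear drop guard by the black T-handle of the slotted bar, swing the bar so that its side notch hooks over the stud, and let it down so that the guard hangs there by itself. Then lay the long slotted mounting rail flat between the guides of the press bed, open side down as it lies now, and slide it in under the guard until its end butts against the back stop. Do not let the guard drop, and leave everything else on the bench where it is.

Things in the scene. Friction and masses are not known exactly. Their poses are not given: they have to be found in the camera images.
- press: fixed bench rail press, grey steel, base 150 x 136 mm, crosshead top 215 mm and cap top 230 mm above the bench. Origin on the bench; x points from its front (the feeding side) to its back, y to the left of someone feeding it, z up. Positions below called 'press x, y' are in this frame. The guard and its runners lie behind press x = -38 mm, its bar, T-handle and stud behind -53 mm
- bed_mouth (a point): middle of the front edge of the flat bed, on its top, 30 mm above the bench (press x = -108 mm); the bed is 84 mm wide and runs back to press x = +65 mm. On it two guides, 7 mm high, leave a passage 40 mm wide along press y = 0 from press x = -56 to +32 mm; in front of that they flare out, to 61 mm clear at x = -97 mm. Axes as the press's
- guard (a joint): height of the drop guard above its lowest position, m (slides straight up, plane press x = -30 mm). Clear panel in a steel frame, 102 x 60 mm; at 0 its lower edge is 2 mm above the bed and nothing can be fed. With its bar it weighs 0.6 to 0.9 kg and falls if let go unhooked. Hooked it reads about 0.043; the foot of the bar's slot on the stud stops it at about 0.063
- guard_bar (a joint): angle of the slotted bar, rad: 0 upright, positive = top leaning to the press's +y. To hook: lift the guard to 0.056 - 0.061 with the bar upright; lean the bar to 0.40 while the guard sinks to 0.054 - 0.056, so that the stud runs through the side passage; then lower until the notch's roof rests on the stud (bar 0.30 to 0.36, guard about 0.043), where the lip keeps it
- bar_hinge (a point): hinge of the bar on the guard's top rail, at press x = -42, y = 0 mm, 86 mm above the bench when the guard is down. The bar is an aluminium plate 6 mm thick that stands up from here. Axes turn with the bar: z up along it, y sideways. In mm: slot y -6.5 to 6.5, z 48 to 122 (the stud is in it); side passage at its foot, z 48 to 63, y -30 to 6.5, to the notch
- notch (a point): where the stud's middle comes to lie when hooked: 23.5 mm to -y and 68 mm up the bar from the hinge (axes as the bar's). The notch is open below, to the side passage; its roof is 4 mm above this point and its sides 6.5 mm to either side. The lip that parts it from the slot spans y -17 to -6.5 mm from the hinge and reaches down to z = 63 mm
- stud (a point): middle of the fixed steel stud on the front of the crosshead: 8 mm in diameter, along the press's x axis, with a head 18 mm in diameter in front of the bar; press x = -42, y = 0 mm, 201 mm above the bench
- t_handle (a point): centre of the black T-handle's grip on top of the slotted bar: round, 14 mm in diameter, 74 mm long, lying along the press's y when the bar is upright; 170 mm up the bar from the hinge (256 mm above the bench with the guard down); stem 12 mm thick. Take it from above, fingers in front of and behind it; it turns in the fingers as the bar leans. Axes as the bar's
- stop_face (a point): middle of the lower edge of the back stop's front face, on the bed (30 mm above the bench); the stop is a fixed steel block 34 mm wide and 16 mm high with a knurled screw behind it; it may be set anywhere from x = +16 to +30 mm in the press's frame. Axes: as the press's
- rail_mid (a point): centre, half-way up (4 mm), of the mounting rail: top-hat section steel rail with a row of slots, 210 mm long, 35 mm wide, 8 mm high, 55 to 90 g, lying flat on the bench open side down. y runs along its length, x across it, z up. Either end may go in first
- contactor_mid (a point): grey and white three-pole contactor, 80 x 45 x 82 mm; bystander, loose; the point is at its centre
- breaker_mid (a point): light grey three-pole rail breaker, 85 x 53 x 74 mm; bystander, loose; the point is at its centre
- bin_mid (a point): open-fronted blue parts bin with bolts, 166 x 113 x 73 mm; bystander, loose; the point is at its centre
- channel_mid (a point): folded steel channel, 38 x 120 x 16 mm, of plain sheet and shorter and taller than the rail; bystander, loose; the point is at its centre

How it is judged:
On the way, in this order (a step that is already met when the one before it is completed fails the run):
1. the guard hangs hooked on the stud by its slotted bar (value of joint guard between 0.036 and 0.052 m and value of joint guard_bar above 0.2 rad and velocity of joint guard between -0.02 and 0.02 m/s), for 0.4 s.
2. the rail lies between the guides with its end against the back stop (all of step 1 and x of rail_mid in the frame of stop_face between -0.1085 and -0.1 m and y of rail_mid in the frame of stop_face between -0.007 and 0.007 m and z of rail_mid in the frame of stop_face between 0 and 0.009 m and angle between the y axis of rail_mid and the x axis of stop_face, either way round below 0.07 rad and angle between rail_mid's own z axis and vertical below 0.06 rad), for 0.2 s.
At the end, for the whole second after the job is handed in: The guard hangs still, 36 to 52 mm up, with its bar leaning more than 0.2 rad and the notch on the stud; the rail lies flat on the bed (within 0.06 rad), open side down, in line with the press (0.07 rad) and within 7 mm of its middle, its inner end within 3.5 mm of the back stop (all of step 2); the robot touches nothing.
It fails at once if the guard is let drop (falls faster than 0.4 m/s) (velocity of joint guard below -0.4 m/s).
It fails at once if a bystander is shifted by more than 30 mm (distance of any of contactor_mid, breaker_mid, bin_mid, channel_mid from where it was at the start of the episode above 0.03 m).
It also fails if it takes over 58 s, if anything falls off the work surface, if the arm or the gripper's body presses on something with over 40 N, if the wrist force passes 120 N, or if a joint passes its speed limit or range.

ROBOT

A 6-joint arm with a two-finger parallel gripper is mounted at the origin on the work surface; the furniture and walls round the work are solid. World frame = base frame: x ahead of the robot, y to its left, z up, the work surface at z = 0. Lengths are in m, angles in rad, forces in N, time in s.
With the tool pointing down it reaches from about 0.3 to 0.775 m from the base axis. Payload 14.6 kg.
Tool frame: the origin (TCP) lies midway between the tips of the shut fingers; the grasp point (between the pads) lies 19 mm behind it (ctrl.pinch_z is the distance from the TCP to the grasp point, in m); z points along the fingers, y is the line along which they close (so a half turn about z gives the same grasp; the last joint's range is limited). The gripper opens to 94 mm and grips with 3 to 60 N. Pads are 16 mm wide; open, the fingers measure 119 mm over their backs; the gripper's body (75 mm by 177 mm) begins 78 mm behind the grasp point.
Start: joints at [-1.365, 0.3, 1.521, -0, 1.321, -0.067], TCP at [0.148, -0.53, 0.205] pointing down, gripper open.
Joint ranges: [-3.03, 3.03], [-0.79, 2.21], [0.23, 2.52], [-1.04, 4.18], [0, 3.07], [-2.55, 2.55]. Speed limits (rad/s): [2.22, 2.22, 2.57, 3.14, 3.14, 3.14].

INTERFACE

Orientations are given as [roll, pitch, yaw] about the fixed x, y, z axes, in that order (R = Rz(yaw) Ry(pitch) Rx(roll)).
In Python, from station import ctrl gives the robot as it stands.
- The arm moves only by the tool jog_arm, never from a script. Its argument "motion" is a list of rows, each a list of 7 numbers: the shift along the tool's x, y, z in m, then the turn, a rotation vector about the tool's x, y, z in rad, then the opening, from -1 (shut) to 1 (fully open). In form: [[tx, ty, tz, rx, ry, rz, gripper], ...]. A call has 1 to 5 rows; each row shifts and turns the commanded pose from where the row before left it, along the tool's axes as they then stand; what a row does not reach is not made up. A row lasts 1/10 s, in which the tool goes at most 50 mm and 8.59 degrees, less where a joint would pass 70% of its speed; a pose out of reach is approached as far as the arm can. A call is refused whole if a number of a shift passes 0.05 or a number of a turn 0.15, either way. A call with a gripper value outside its range is refused whole. The fingers move at their own pace and stop on an object; "squeeze" is the grip in N (left out, the last holds). Time passes only in rows, so rows that do not move let the fingers close. It gives the time, the measured TCP pose, the force, the opening and the grip force at its end, in the units of the state.
- ctrl.get_obs(): the state, without advancing time (a new reading comes with each control period).
- ctrl.camera(name): name is "scene" or "top"; returns the picture (420x560x3 uint8, red, green, blue); there is no depth.
- ctrl.camera_model(name): a dict with "intrinsics" (3x3 intrinsics, pixels), "k1" (the pictures are not rectified: a ray, as slopes to the right and down, at radius r is drawn at 1 + k1 r^2 times it, then the intrinsics apply), "rvec" (rotation vector, rad) and "tvec" (3), from world to camera coordinates, as OpenCV has them. Camera axes: x right, y down, z forward; pixel columns grow to the right and rows downward; lengths in m; the calibration is good to about 2 mm. A picture is of the moment at which its call begins. camera_model takes no time and is no camera call.
- ctrl.hand_in(): hands the job in; it is judged then, once.
The state is a dict: "time_s": time; "qpos": joint angles; "joint_vel": joint speeds; "tau": joint torques, N m; "ee_pos": TCP position; "eef_rot": TCP orientation; "force": force on the tool from outside, world axes, zero at the start; "moment": the same for the moment, N m; "grip_width": finger opening in m; "grip_force": force on a finger pad.
Only numpy, scipy, OpenCV 4.12 (cv2) and the standard library are available. Lean on these libraries where they do the work, as an engineer would, in place of code of your own. Each camera call takes 0.05 s, during which the arm holds its last target. There are 200 camera calls.

## Working session

There is one attempt and no reset: what is moved stays moved. The work goes in short steps, Python scripts to look and compute and a tool call to move; the robot and the scene stay as the last step left them, time stands still between calls to the robot, and variables do not carry over. Pictures are saved under pics/ and viewed, at most 10 in all, crops included, and the job is handed in when it is done.

Besides the shell and the picture viewer there is one more tool, called after "Request:" as a command line: name --pt "numbers of a row" for each row, then --argument value for the rest. jog_arm: Moves the arm, as the interface text tells. Its arguments: {"type":"object","properties":{"motion":{"type":"array"},"squeeze":{"type":"number"}},"required":["motion"]}

```bash
ls; mkdir -p pics
python3 - <<'E'
from station import ctrl
import cv2
for n in("scene","top"):
    im=ctrl.camera(n); cv2.imwrite(f"pics/{n}0.png",im[:,:,::-1]); print(n,ctrl.camera_model(n))
print(ctrl.get_obs(),ctrl.pinch_z)
E
```

```text
pics
scene {'intrinsics': array([[460.01060036,   0.        , 276.90338606],
       [  0.        , 460.01060036, 209.76916302],
       [  0.        ,   0.        ,   1.        ]]), 'k1': -0.1596753782237883, 'rvec': array([ 1.23156554, -2.36290591,  0.90945015]), 'tvec': array([0.19090582, 0.42629012, 1.44403264])}
top {'intrinsics': array([[392.94107251,   0.        , 283.86892612],
       [  0.        , 392.94107251, 205.34787233],
       [  0.        ,   0.        ,   1.        ]]), 'k1': -0.004017867031877552, 'rvec': array([ 2.09569335, -2.15431612,  0.18093687]), 'tvec': array([-0.03613299,  0.44722823,  1.41737962])}
{'time_s': 0.1, 'qpos': array([-1.36460472e+00,  3.00399431e-01,  1.52150300e+00,  2.37878299e-05,
        1.32072663e+00, -6.66081990e-02]), 'joint_vel': array([-5.88225539e-05, -5.22641494e-06, -1.30564389e-04,  1.87907624e-04,
       -5.65800647e-04,  3.99311398e-04]), 'tau': array([ 7.33585966e-04, -5.32646549e+01, -3.53287375e+01,  7.09185563e-02,
        2.34439335e-02, -2.92023412e-05]), 'ee_pos': array([ 0.14813626, -0.52943004,  0.20495868]), 'eef_rot': array([-3.14056008e+00, -9.19730210e-05,  2.72793859e-01]), 'force': array([-1.38075661, -0.03428108,  0.03350779]), 'moment': array([ 0.0212089 , -0.00434328,  0.04501782]), 'grip_force': 0.0, 'grip_width': 0.09414801055224402} 0.0188
```

View pics/scene0.png

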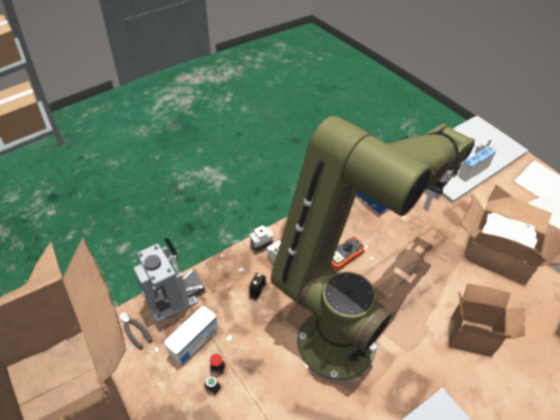

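View pics/top0.png

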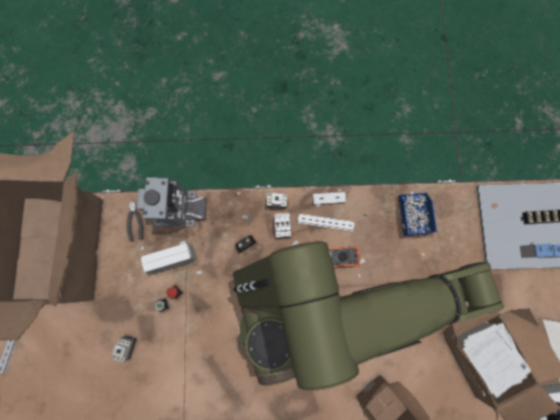

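Scene: the press is top-view (165,203), with its feeding side to image right. The slotted rail is at (326,222), the channel (330,198), the bin (418,214), and the contactor and breaker are near (280,212). I'll zoom in next.

```bash
cat > h.py <<'E'
import numpy as np,cv2
from station import ctrl
from scipy.spatial.transform import Rotation as Rn
def M(n):
    m=ctrl.camera_model(n); return m['intrinsics'],np.array([m['k1'],0,0,0,0.]),m['rvec'],m['tvec']
def proj(n,P):
    K,d,r,t=M(n); return cv2.projectPoints(np.asarray(P,float).reshape(-1,1,3),r,t,K,d)[0][:,0]
def back(n,uv,z):
    K,d,r,t=M(n); u=cv2.undistortPoints(np.asarray(uv,float).reshape(-1,1,2),K,d)[:,0]
    R=cv2.Rodrigues(r)[0]; o=-R.T@t; D=np.c_[u,np.ones(len(u))]@R
    return o+D*((np.asarray(z)-o[2])/D[:,2])[:,None]
def crop(n,x0,y0,w,h,s,f=None,im=None):
    im=ctrl.camera(n)[:,:,::-1] if im is None else im
    return cv2.resize(np.ascontiguousarray(im[y0:y0+h,x0:x0+w]),None,fx=s,fy=s,interpolation=cv2.INTER_CUBIC)
E
python3 - <<'E'
from h import *
a=cv2.imread('pics/top0.png');b=cv2.imread('pics/scene0.png')
A=crop('top',130,170,114,75,7,im=a)[:,:798]
cv2.imwrite('pics/c1.png',A)
B=crop('scene',115,225,100,100,6,im=b)
cv2.imwrite('pics/c2.png',B)
print(back('top',[[300,219],[353,226],[165,203],[205,207]],[.008,.008,.2,.03]))
cv2.imwrite('pics/c3.png',crop('top',260,185,110,60,7,im=a))
E
```

```text
[[ 0.3977995  -0.10760116  0.008     ]
 [ 0.36573495 -0.30520019  0.008     ]
 [ 0.43637336  0.34356383  0.2       ]
 [ 0.44989922  0.24645622  0.03      ]]
```

View pics/c1.png

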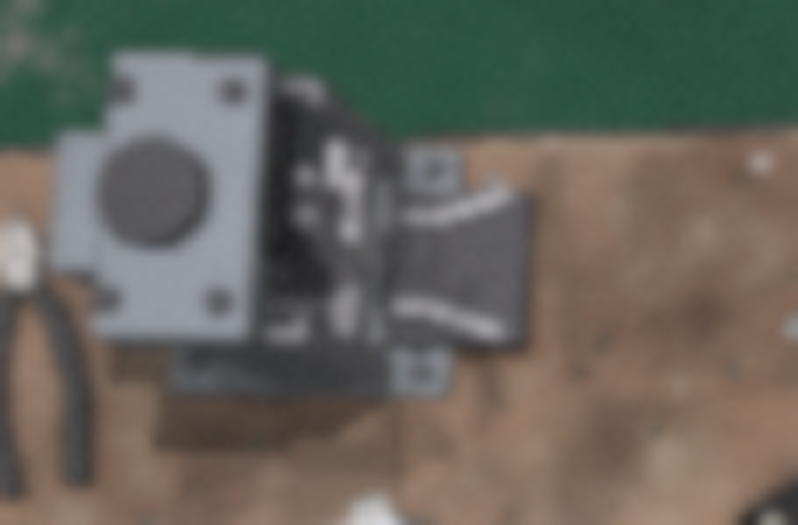

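View pics/c2.png

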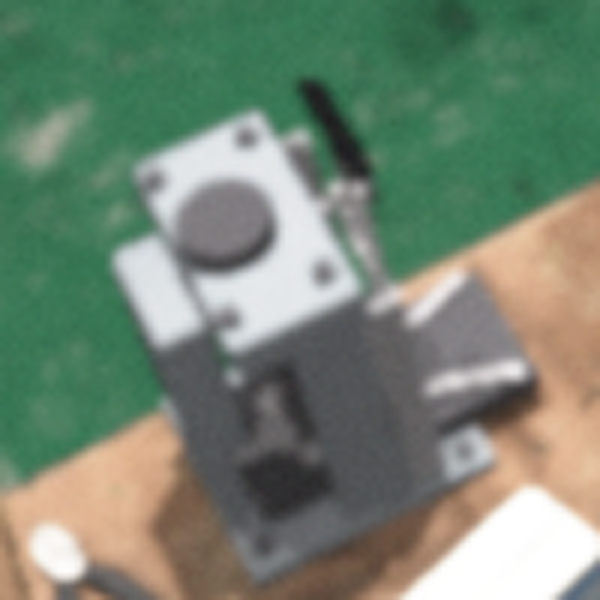

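View pics/c3.png

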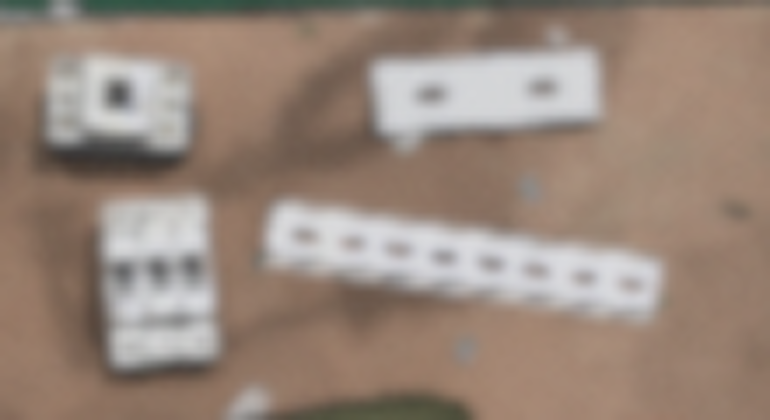

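```bash
cat >> h.py <<'E'
def P(p,L):
    c,s=np.cos(p[2]),np.sin(p[2]); L=np.asarray(L,float)
    return np.c_[p[0]+c*L[:,0]-s*L[:,1],p[1]+s*L[:,0]+c*L[:,1],L[:,2]]
E
python3 - <<'E'
from h import *
from scipy.optimize import least_squares
t=lambda *a:np.array(a)/7.+[130,170]-.43
s=lambda *a:np.array(a)/6.+[115,225]-.42
T=t([530,193],[521,345],[268,55],[252,340],[95,340],[113,50])
S=s([470,270],[536,378],[306,84],[365,172],[258,112],[358,287],[232,352],[137,172])
def L(p):
    w,f,b=p[3:]
    c=[[f,-w,.215],[f,w,.215],[b,w,.215],[b,-w,.215]]
    bed=[[-.108,-.042,.03],[-.108,.042,.03]]
    h=[[-.042,-.037,.256],[-.042,.037,.256]]
    return bed+c, bed+h+c
def res(p):
    a,b=L(p); return np.r_[proj('top',P(p,a))-T,proj('scene',P(p,b))-S]
r=least_squares(lambda p:res(p).ravel(),[.44,.35,1.57,.06,-.03,.05],x_scale=.01,loss='soft_l1')
print(r.x.round(4));print(res(r.x).round(2))
p=r.x
t3=lambda *a:np.array(a)/7.+[260,185]-.43
Q=back('top',t3([278,200],[665,262],[655,320],[265,260],[305,236],[632,285]),[.008,.008,.002,.002,.008,.008])
print(Q.round(4))
d=Q[4]-Q[5];print(np.hypot(*d[:2]),np.degrees(np.arctan2(d[1],d[0])), (Q[:4].mean(0)).round(4),(Q[4]+Q[5])/2)
print('stop region',P(p,[[.03,0,.046],[.016,0,.03],[-.108,0,.03],[-.042,0,.256]]).round(4))
E
```

```text
[ 0.4531  0.3549  1.5308  0.0669 -0.0206  0.051 ]
[[ 0.12 -0.85]
 [ 0.31 -0.43]
 [ 0.02  0.05]
 [-0.38 -0.61]
 [ 0.11 -0.87]
 [ 0.62  0.54]
 [ 0.48  0.4 ]
 [ 0.4  -0.26]
 [-0.35  0.1 ]
 [-0.22  1.94]
 [-0.01  0.02]
 [ 0.87  0.77]
 [ 0.03  0.53]
 [-0.74 -0.36]]
[[ 0.4202 -0.1057  0.008 ]
 [ 0.3807 -0.312   0.008 ]
 [ 0.3503 -0.3058  0.002 ]
 [ 0.3886 -0.0978  0.002 ]
 [ 0.4002 -0.1195  0.008 ]
 [ 0.3688 -0.2936  0.008 ]]
0.17688869875370963 79.76722767590961 [ 0.3849 -0.2053  0.005 ] [ 0.38447425 -0.20655083  0.008     ]
stop region [[0.4543 0.3849 0.046 ]
 [0.4537 0.3709 0.03  ]
 [0.4488 0.247  0.03  ]
 [0.4514 0.3129 0.256 ]]
```

Press fit: origin (0.453, 0.355), yaw 1.531. Rail centre: (0.3845, -0.206), axis at 79.8°. I'm swinging the arm on an arc of radius 0.55 over to the press while raising it.

Request:
jog_arm --pt "0.0497 -0.0023 -0.005 0 0 -0.0907 0.1" --pt "0.0497 -0.0023 -0.005 0 0 -0.0907 0.1" --pt "0.0497 -0.0023 -0.005 0 0 -0.0907 0.1" --pt "0.0497 -0.0023 -0.005 0 0 -0.0907 0.1" --pt "0.0497 -0.0023 -0.005 0 0 -0.0907 0.1"

```text
time_s: 0.6
ee_pos: [0.3661, -0.4099, 0.2302]
eef_rot: [-3.141, -0.0, 0.73]
force: [0.9, -0.6, -0.7]
grip_width: 0.0574
grip_force: 0.0
```

Request:
jog_arm --pt "0.0497 -0.0023 -0.006 0 0 -0.0907 0.1" --pt "0.0497 -0.0023 -0.006 0 0 -0.0907 0.1" --pt "0.0497 -0.0023 -0.006 0 0 -0.0907 0.1" --pt "0.0497 -0.0023 -0.006 0 0 -0.0907 0.1" --pt "0.0497 -0.0023 -0.006 0 0 -0.0907 0.1"

```text
time_s: 1.1
ee_pos: [0.5078, -0.2086, 0.2602]
eef_rot: [-3.141, -0.0, 1.184]
force: [0.2, -0.0, -0.8]
grip_width: 0.0518
grip_force: 0.0
```

Request:
jog_arm --pt "0.0497 -0.0023 -0.006 0 0 -0.0907 0.1" --pt "0.0497 -0.0023 -0.006 0 0 -0.0907 0.1" --pt "0.0497 -0.0023 -0.006 0 0 -0.0907 0.1" --pt "0.0497 -0.0023 -0.006 0 0 -0.0907 0.1" --pt "0.0497 -0.0023 -0.006 0 0 -0.0907 0.1"

```text
time_s: 1.6
ee_pos: [0.5469, 0.0345, 0.2901]
eef_rot: [-3.141, -0.0, 1.637]
force: [0.9, -0.4, 0.5]
grip_width: 0.0519
grip_force: 0.0
```

Request:
jog_arm --pt "0.0497 -0.0023 -0.006 0 0 -0.0907 0.1" --pt "0.0497 -0.0023 -0.006 0 0 -0.0907 0.1" --pt "0.0497 -0.0023 -0.006 0 0 -0.0907 0.1" --pt "0.0497 -0.0023 -0.006 0 0 -0.0907 0.1" --pt "0 0 0 0 0 -0.13 0.1"

```text
time_s: 2.1
ee_pos: [0.4972, 0.2286, 0.3148]
eef_rot: [3.141, -0.001, 2.135]
force: [0.4, -1.4, -0.4]
grip_width: 0.0515
grip_force: 0.0
```

Request:
jog_arm --pt "0 0 0 0 0 -0.13 0.1" --pt "0 0 0 0 0 -0.13 0.1" --pt "0 0 0 0 0 -0.13 0.1" --pt "0 0 0 0 0 -0.13 0.1" --pt "0 0 0 0 0 -0.13 0.1"

```text
time_s: 2.6
ee_pos: [0.4991, 0.224, 0.3139]
eef_rot: [-3.141, -0.001, 2.781]
force: [-0.5, 0.1, 0.7]
grip_width: 0.0518
grip_force: 0.0
```

Request:
jog_arm --pt "0 0 0 0 0 -0.12 0.1" --pt "0 0 0 0 0 -0.11 0.1" --pt "0 0 0 0 0 -0.09 0.1" --pt "0.0256 0.0434 0 0 0 0 0.1" --pt "0.0256 0.0434 0 0 0 0 0.1"

```text
time_s: 3.1
ee_pos: [0.452, 0.3127, 0.3139]
eef_rot: [-3.141, -0.001, 3.094]
force: [-0.1, 0.5, 0.7]
grip_width: 0.0518
grip_force: 0.0
```

Run:
```python
from h import *
o=ctrl.get_obs();print(o['ee_pos'],o['eef_rot'],o['qpos'])
p=[.4531,.3549,1.5308]
ims=[]
for n,x,y,w,h in(('scene',115,205,100,100),('top',130,165,100,100)):
    im=np.ascontiguousarray(ctrl.camera(n)[:,:,::-1]); c=crop(n,x,y,w,h,4,im=im)
    L=[[-.042,-.037,.256],[-.042,.037,.256],[-.042,0,.256],[-.042,0,.201],[-.042,0,.086],[-.108,-.042,.03],[-.108,.042,.03]]
    for q in proj(n,P(p,L)): cv2.circle(c,tuple(((q-[x,y]+.5)*4).astype(int)),2,(0,0,255),-1)
    ims.append(c)
cv2.imwrite('pics/a1.png',np.hstack(ims))
```

```text
[0.45200317 0.31270467 0.31386934] [-3.14120977e+00 -6.18021679e-04  3.09356388e+00] [ 5.38563426e-01  2.42498138e-01  1.34525991e+00  2.32187209e-05
  1.55456125e+00 -9.84204634e-01]
```

View pics/a1.png

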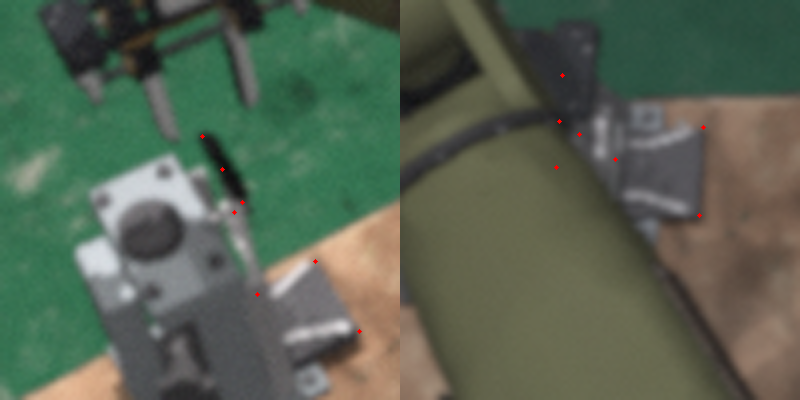

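Model points (scene crop handle 203,135–242,202) sit on the black handle. Descending and gripping.

Request:
jog_arm --pt "0.001 0 0.035 0 0 0 0.1" --pt "0 0 0.03 0 0 0 0.1" --pt "0 0 0.011 0 0 0 0.1" --pt "0 0 0 0 0 0 -0.4" --pt "0 0 0 0 0 0 -1" --squeeze 20

```text
time_s: 3.7
ee_pos: [0.4519, 0.3125, 0.2396]
eef_rot: [3.141, 0.001, 3.096]
force: [-0.8, 0.2, -0.7]
grip_width: 0.0391
grip_force: 0.0
```

Request:
jog_arm --pt "0 0 0 0 0 0 -1" --pt "0 0 0 0 0 0 -1" --pt "0 0 0 0 0 0 -1"

```text
time_s: 4.0
ee_pos: [0.4515, 0.3125, 0.2389]
eef_rot: [3.141, 0.001, 3.096]
force: [0.3, -1.6, 0.4]
grip_width: 0.0152
grip_force: 0.5
```

Request:
jog_arm --pt "0 0 0 0 0 0 -1" --pt "0 0 0 0 0 0 -1" --pt "0 0 -0.005 0 0 0 -1" --pt "0 0 -0.01 0 0 0 -1" --squeeze 30

```text
time_s: 4.4
ee_pos: [0.4508, 0.312, 0.2521]
eef_rot: [-3.14, -0.003, 3.096]
force: [-0.7, -3.5, -8.7]
grip_width: 0.0127
grip_force: 30.0
```

Request:
jog_arm --pt "0 0 -0.012 0 0 0 -1" --pt "0 0 -0.015 0 0 0 -1" --pt "0 0 -0.012 0 0 0 -1" --pt "0 0 -0.005 0 0 0 -1" --pt "0 0 0 0 0 0 -1" --squeeze 40

```text
time_s: 4.9
ee_pos: [0.4516, 0.3121, 0.2989]
eef_rot: [-3.142, 0.001, 3.096]
force: [-1.6, -6.4, -6.4]
grip_width: 0.0127
grip_force: 40.0
```

Request:
jog_arm --pt "0 0 -0.002 0 0 0 -1" --pt "0 0 0 0 0 0 -1"

```text
time_s: 5.1
ee_pos: [0.4514, 0.3121, 0.3002]
eef_rot: [-3.141, 0.0, 3.096]
force: [0.3, -5.9, -6.8]
grip_width: 0.0129
grip_force: 40.0
```

Request:
jog_arm --pt "0 0 -0.0015 0 0 0 -1" --pt "0 0 0 0 0 0 -1"

```text
time_s: 5.3
ee_pos: [0.4514, 0.3121, 0.3016]
eef_rot: [-3.141, 0.0, 3.096]
force: [-0.8, -5.1, -5.6]
grip_width: 0.0126
grip_force: 40.0
```

Request:
jog_arm --pt "0 0 -0.0015 0 0 0 -1" --pt "0 0 0 0 0 0 -1"

```text
time_s: 5.5
ee_pos: [0.4512, 0.3121, 0.3023]
eef_rot: [-3.14, -0.001, 3.096]
force: [-0.1, -5.4, -11.6]
grip_width: 0.0129
grip_force: 40.0
```

The stop is felt at z≈0.302 (guard 0.063), so guard = z − 0.239. Dropping to 0.0585, then leaning.

Request:
jog_arm --pt "0 0 0.005 0 0 0 -1" --pt "0.0085 0 0.0004 0 0 0 -1" --pt "0.0085 0 0.0009 0 0 0 -1" --pt "0.0084 0 0.0015 0 0 0 -1" --pt "0.0084 0 0.0021 0 0 0 -1"

```text
time_s: 6.0
ee_pos: [0.4178, 0.3136, 0.2934]
eef_rot: [-3.141, 0.002, 3.096]
force: [2.6, -6.4, -6.5]
grip_width: 0.0128
grip_force: 40.0
```

Request:
jog_arm --pt "0 0 0 0 0 0 -1"

```text
time_s: 6.1
ee_pos: [0.4173, 0.3136, 0.2932]
eef_rot: [-3.141, 0.001, 3.096]
force: [1.7, -6.1, -7.8]
grip_width: 0.0127
grip_force: 40.0
```

Request:
jog_arm --pt "0.0083 0 0.0025 0 0 0 -1" --pt "0.0083 0 0.003 0 0 0 -1" --pt "0.008 0 0.0032 0 0 0 -1" --pt "0.008 0 0.0037 0 0 0 -1" --pt "0 0 0 0 0 0 -1"

```text
time_s: 6.6
ee_pos: [0.3849, 0.315, 0.2807]
eef_rot: [-3.141, 0.002, 3.096]
force: [3.3, -7.3, -8.4]
grip_width: 0.0131
grip_force: 40.0
```

Request:
jog_arm --pt "-0.003 0 0.0019 0 0 0 -1" --pt "-0.0029 0 0.0019 0 0 0 -1" --pt "-0.0026 0 0.0021 0 0 0 -1" --pt "0 0 0 0 0 0 -1"

```text
time_s: 7.0
ee_pos: [0.3939, 0.3146, 0.2745]
eef_rot: [-3.141, 0.0, 3.096]
force: [2.4, -8.2, -8.6]
grip_width: 0.0129
grip_force: 40.0
```

Request:
jog_arm --pt "-0.0022 0 0.002 0 0 0 -1" --pt "0 0 0 0 0 0 -1"

```text
time_s: 7.2
ee_pos: [0.3951, 0.3147, 0.2741]
eef_rot: [-3.142, -0.0, 3.096]
force: [-10.8, -10.5, 7.2]
grip_width: 0.013
grip_force: 40.0
```

Request:
jog_arm --pt "-0.0005 0 0.001 0 0 0 -1" --pt "0 0 0 0 0 0 -1"

```text
time_s: 7.4
ee_pos: [0.3953, 0.3147, 0.274]
eef_rot: [3.141, -0.0, 3.096]
force: [-16.0, -11.2, 13.2]
grip_width: 0.0129
grip_force: 40.0
```

Request:
jog_arm --pt "0.001 0 -0.001 0 0 0 -1" --pt "0.0005 0 0 0 0 0 -1" --squeeze 40

```text
time_s: 7.6
ee_pos: [0.3945, 0.3147, 0.2741]
eef_rot: [3.142, 0.001, 3.096]
force: [-3.2, -10.3, 4.1]
grip_width: 0.0129
grip_force: 40.0
```

Request:
jog_arm --pt "0 0 0 0 0 0 -1" --pt "0 0 0 0 0 0 -1" --squeeze 5

```text
time_s: 7.8
ee_pos: [0.3946, 0.3147, 0.2738]
eef_rot: [3.142, 0.001, 3.096]
force: [-5.4, -9.2, 1.9]
grip_width: 0.014
grip_force: 5.0
```

Run:
```python
from h import *
p=[.4531,.3549,1.5308]
n,x,y,w,h='scene',115,205,100,100
c=crop(n,x,y,w,h,5)
def bar(a,g,Y,Z): return [-.042,Y*np.cos(a)+Z*np.sin(a),.086+g-Y*np.sin(a)+Z*np.cos(a)]
L=[bar(.335,.043,Y,Z) for Y,Z in((-.037,.17),(.037,.17),(0,.17),(-.0235,.068),(0,0))]
for q in proj(n,P(p,L)): cv2.circle(c,tuple(((q-[x,y]+.5)*5).astype(int)),2,(0,0,255),-1)
cv2.imwrite('pics/a2.png',c);o=ctrl.get_obs();print(o['force'],o['grip_force'],o['ee_pos'])
```

```text
[-4.32882277 -9.26873041  2.21045538] 4.994181599467993 [0.39456151 0.31472901 0.27381904]
```

View pics/a2.png

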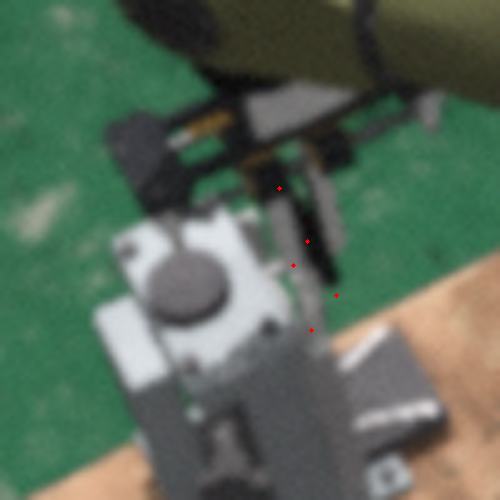

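The leaning bar matches the predicted hooked pose (handle end at about (335,280)) and the wrist no longer carries the weight. Releasing and going up.

Request:
jog_arm --pt "0 0 0 0 0 0 -0.6" --pt "0 0 0 0 0 0 -0.3" --pt "0 0 0 0 0 0 -0.1" --pt "0 0 0 0 0 0 0"

```text
time_s: 8.25
ee_pos: [0.3948, 0.3153, 0.2725]
eef_rot: [3.141, 0.001, 3.096]
force: [-0.3, -1.0, -0.2]
grip_width: 0.0396
grip_force: 0.0
```

Request:
jog_arm --pt "0 0 -0.01 0 0 0 0" --pt "0 0 -0.02 0 0 0 0" --pt "0 0 -0.03 0 0 0 0" --pt "0 0 -0.02 0 0 0 0"

```text
time_s: 8.65
ee_pos: [0.3948, 0.3151, 0.3548]
eef_rot: [3.14, 0.002, 3.096]
force: [-0.1, 1.2, -0.4]
grip_width: 0.0473
grip_force: 0.0
```

```bash
cat >> h.py <<'E'
def rows(p0,y0,p1,y1,n,g,sx=.05):
    """straight world move, tool down, as jog rows"""
    p0=np.array(p0,float);d=(np.array(p1)-p0)/n;dy=(y1-y0)/n;out=[]
    for i in range(n):
        R=Rn.from_euler('xyz',[np.pi,0,y0+i*dy]); s=R.inv().apply(d)
        out.append([*(s.round(4)+0),0,0,round(-dy,4),g])
    return out
E
python3 - <<'E'
from h import *
o=ctrl.get_obs();p=o['ee_pos'];y=o['eef_rot'][2];print(p,y)
for r in rows(p,y,[.374,-.2655,.20],1.392,15,.3):print(r)
E
```

```text
[0.39479152 0.31513583 0.35480203] 3.0961393011942575
[np.float64(-0.0004), np.float64(-0.0387), np.float64(0.0103), 0, 0, np.float64(0.1136), 0.3]
[np.float64(-0.0048), np.float64(-0.0384), np.float64(0.0103), 0, 0, np.float64(0.1136), 0.3]
[np.float64(-0.0091), np.float64(-0.0377), np.float64(0.0103), 0, 0, np.float64(0.1136), 0.3]
[np.float64(-0.0133), np.float64(-0.0364), np.float64(0.0103), 0, 0, np.float64(0.1136), 0.3]
[np.float64(-0.0173), np.float64(-0.0346), np.float64(0.0103), 0, 0, np.float64(0.1136), 0.3]
[np.float64(-0.0212), np.float64(-0.0324), np.float64(0.0103), 0, 0, np.float64(0.1136), 0.3]
[np.float64(-0.0247), np.float64(-0.0298), np.float64(0.0103), 0, 0, np.float64(0.1136), 0.3]
[np.float64(-0.0279), np.float64(-0.0268), np.float64(0.0103), 0, 0, np.float64(0.1136), 0.3]
[np.float64(-0.0308), np.float64(-0.0235), np.float64(0.0103), 0, 0, np.float64(0.1136), 0.3]
[np.float64(-0.0332), np.float64(-0.0199), np.float64(0.0103), 0, 0, np.float64(0.1136), 0.3]
[np.float64(-0.0353), np.float64(-0.016), np.float64(0.0103), 0, 0, np.float64(0.1136), 0.3]
[np.float64(-0.0369), np.float64(-0.0119), np.float64(0.0103), 0, 0, np.float64(0.1136), 0.3]
[np.float64(-0.038), np.float64(-0.0076), np.float64(0.0103), 0, 0, np.float64(0.1136), 0.3]
[np.float64(-0.0386), np.float64(-0.0033), np.float64(0.0103), 0, 0, np.float64(0.1136), 0.3]
[np.float64(-0.0387), np.float64(0.0011), np.float64(0.0103), 0, 0, np.float64(0.1136), 0.3]
```

Request:
jog_arm --pt "-0.0004 -0.0387 0.0103 0 0 0.1136 0.3" --pt "-0.0048 -0.0384 0.0103 0 0 0.1136 0.3" --pt "-0.0091 -0.0377 0.0103 0 0 0.1136 0.3" --pt "-0.0133 -0.0364 0.0103 0 0 0.1136 0.3" --pt "-0.0173 -0.0346 0.0103 0 0 0.1136 0.3"

```text
time_s: 9.15
ee_pos: [0.3876, 0.1202, 0.3011]
eef_rot: [3.141, 0.001, 2.524]
force: [0.8, 0.3, 0.5]
grip_width: 0.0612
grip_force: 0.0
```

Request:
jog_arm --pt "-0.0212 -0.0324 0.0103 0 0 0.1136 0.3" --pt "-0.0247 -0.0298 0.0103 0 0 0.1136 0.3" --pt "-0.0279 -0.0268 0.0103 0 0 0.1136 0.3" --pt "-0.0308 -0.0235 0.0103 0 0 0.1136 0.3" --pt "-0.0332 -0.0199 0.0103 0 0 0.1136 0.3"

```text
time_s: 9.65
ee_pos: [0.3809, -0.0735, 0.2497]
eef_rot: [3.14, 0.001, 1.955]
force: [0.5, 0.9, -0.6]
grip_width: 0.0611
grip_force: 0.0
```

Request:
jog_arm --pt "-0.0353 -0.016 0.0103 0 0 0.1136 0.3" --pt "-0.0369 -0.0119 0.0103 0 0 0.1136 0.3" --pt "-0.038 -0.0076 0.0103 0 0 0.1136 0.3" --pt "-0.0386 -0.0033 0.0103 0 0 0.1136 0.3" --pt "-0.0387 0.0011 0.0103 0 0 0.1136 0.3"

```text
time_s: 10.15
ee_pos: [0.3739, -0.2674, 0.198]
eef_rot: [3.14, 0.0, 1.387]
force: [1.3, -0.3, -0.4]
grip_width: 0.0614
grip_force: 0.0
```

Request:
jog_arm --pt "0 0 0 0 0 0 0.3"

```text
time_s: 10.25
ee_pos: [0.3733, -0.2685, 0.1968]
eef_rot: [-3.14, -0.0, 1.385]
force: [0.5, 0.8, 1.1]
grip_width: 0.061
grip_force: 0.0
```

Run:
```python
from h import *
p=[.4531,.3549,1.5308]
im=ctrl.camera('scene')[:,:,::-1]
c=crop(0,115,205,100,100,5,im=im)
def bar(a,g,Y,Z): return [-.042,Y*np.cos(a)+Z*np.sin(a),.086+g-Y*np.sin(a)+Z*np.cos(a)]
L=[bar(.335,.043,Y,Z) for Y,Z in((-.037,.17),(.037,.17))]
for q in proj('scene',P(p,L)): cv2.circle(c,tuple(((q-[115,205]+.5)*5).astype(int)),2,(0,0,255),-1)
t=crop(0,290,190,75,125,4,im=ctrl.camera('top')[:,:,::-1])
cv2.imwrite('pics/a3.png',np.hstack([c,t]));o=ctrl.get_obs();print(o['ee_pos'],o['eef_rot'],o['grip_width'],proj('top',o['ee_pos']))
```

```text
[ 0.37391582 -0.26588113  0.19786852] [-3.14142876e+00 -2.73081938e-04  1.39165749e+00] 0.06087034243106867 [[350.31204905 216.6348033 ]]
```

View pics/a3.png

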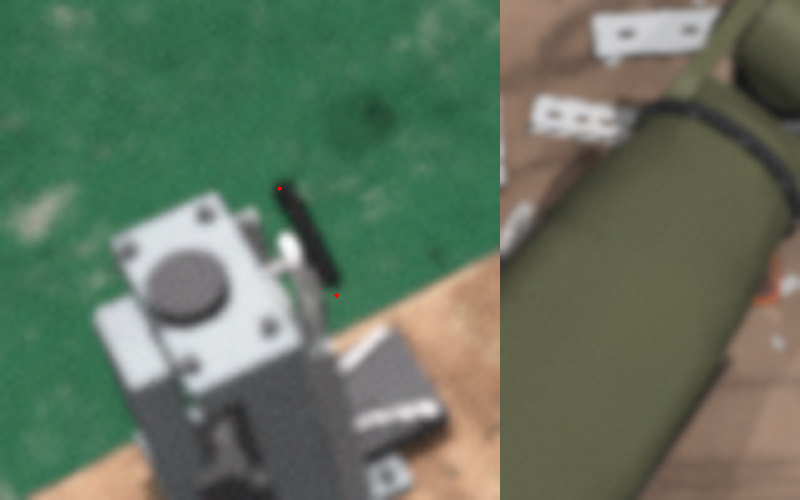

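The guard hangs hooked (handle at crop (287,185)–(335,280), as predicted). Descending on the rail.

Request:
jog_arm --pt "0 0 0.05 0 0 0 0.3" --pt "0 0 0.05 0 0 0 0.3" --pt "0 0 0.05 0 0 0 0.3" --pt "0 0 0.035 0 0 0 0.3" --pt "0 0 0.008 0 0 0 0.3"

```text
time_s: 10.85
ee_pos: [0.3732, -0.2636, 0.0024]
eef_rot: [-3.138, -0.002, 1.394]
force: [-0.2, 0.3, 0.9]
grip_width: 0.0608
grip_force: 0.0
```

Request:
jog_arm --pt "0 0 0.001 0 0 0 0" --pt "0 0 0 0 0 0 -0.3" --pt "0 0 0 0 0 0 -1" --pt "0 0 0 0 0 0 -1" --pt "0 0 0 0 0 0 -1" --squeeze 15

```text
time_s: 11.35
ee_pos: [0.3745, -0.2659, 0.0045]
eef_rot: [3.14, 0.001, 1.392]
force: [-0.5, -0.9, 5.2]
grip_width: 0.0272
grip_force: 13.0
```

Request:
jog_arm --pt "0 0 0 0 0 0 -1" --pt "0 0 0 0 0 0 -1" --squeeze 40

```text
time_s: 11.55
ee_pos: [0.3745, -0.2659, 0.0043]
eef_rot: [3.14, 0.001, 1.392]
force: [0.0, 0.5, 7.4]
grip_width: 0.0267
grip_force: 33.4
```

Request:
jog_arm --pt "0 0 -0.01 0 0 0 -1" --pt "0 0 -0.03 0 0 0 -1" --pt "0 0 -0.04 0 0 0 -1" --pt "0 0 -0.04 0 0 0 -1" --pt "0 0 -0.026 0 0 0 -1"

```text
time_s: 12.05
ee_pos: [0.3741, -0.2657, 0.1528]
eef_rot: [3.139, 0.001, 1.392]
force: [0.9, 0.2, -1.6]
grip_width: 0.0225
grip_force: 63.5
```

Run:
```python
from h import *
o=ctrl.get_obs();p=o['ee_pos'];y=o['eef_rot'][2];print(p,y,o['grip_width'],o['force'])
for r in rows(p,y,[.4431,.1051,.15],1.531,10,-1):print([float(v) for v in r])
```

```text
[ 0.37411278 -0.26569424  0.15281658] 1.3921153865824734 0.022520372385237703 [ 0.86720125  0.22826619 -1.55246726]
[0.0377, 0.0002, 0.0003, 0.0, 0.0, -0.0139, -1.0]
[0.0377, 0.0007, 0.0003, 0.0, 0.0, -0.0139, -1.0]
[0.0377, 0.0012, 0.0003, 0.0, 0.0, -0.0139, -1.0]
[0.0377, 0.0018, 0.0003, 0.0, 0.0, -0.0139, -1.0]
[0.0376, 0.0023, 0.0003, 0.0, 0.0, -0.0139, -1.0]
[0.0376, 0.0028, 0.0003, 0.0, 0.0, -0.0139, -1.0]
[0.0376, 0.0033, 0.0003, 0.0, 0.0, -0.0139, -1.0]
[0.0375, 0.0039, 0.0003, 0.0, 0.0, -0.0139, -1.0]
[0.0375, 0.0044, 0.0003, 0.0, 0.0, -0.0139, -1.0]
[0.0374, 0.0049, 0.0003, 0.0, 0.0, -0.0139, -1.0]
```

Request:
jog_arm --pt "0 0 0 0 0 0 -1" --pt "0 0 0 0 0 0 -1"

```text
time_s: 12.25
ee_pos: [0.3737, -0.2654, 0.1496]
eef_rot: [3.141, 0.0, 1.392]
force: [0.5, 0.3, -0.7]
grip_width: 0.0228
grip_force: 63.5
```

Run:
```python
from h import *
a=crop(0,370,140,120,110,3,im=ctrl.camera('scene')[:,:,::-1])
t=crop(0,260,170,110,82,4,im=ctrl.camera('top')[:,:,::-1])
c=np.zeros((600,800,3),np.uint8);c[:330,:360]=a;c[:328,360:800]=t
cv2.imwrite('pics/a4.png',c[:330])
```

```text
(no output)
```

View pics/a4.png

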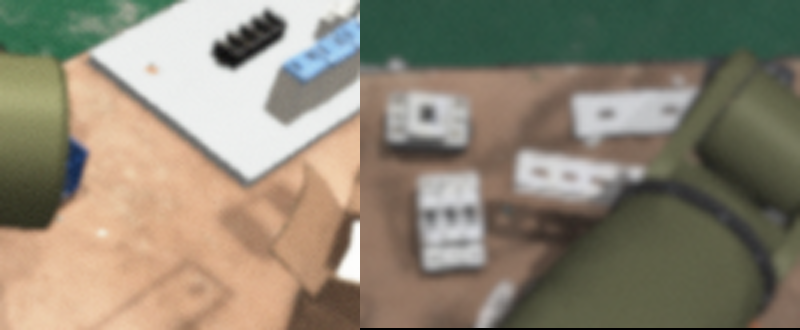

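Run:
```python
from h import *
im=cv2.imread('pics/a4.png')
print(im[170,360+140:360+180:2].mean(1).round(), im[140:210:3,360+175].mean(1).round(),im[140:210:3,360+220].mean(1).round())
u=np.array([.177,.984]);v=np.array([-.984,.177]);g=np.array([.3737,-.2654])
for z in(.12,.153,.18):
  q=proj('top',[[*(g+.165*u+s*.0135*v),z] for s in(-1,1)]);print(z,((q-[260,170]+.5)*4).round(1))
```

```text
[106. 106. 106. 107. 105. 112. 122. 142. 161. 184. 199. 210. 213. 210.
 206. 197. 186. 174. 167. 162.] [ 93.  95. 104. 124. 154. 182. 199. 208. 205. 187. 170. 172. 189. 207.
 209. 201. 183. 163. 145. 129. 117. 108.  98.  86.] [109. 102. 107. 108. 113. 131. 159. 187. 206. 215. 215. 211. 206. 206.
 211. 213. 207. 191. 174. 162. 144. 123. 107.  97.]
0.12 [[162.7 159. ]
 [158.3 189.2]]
0.153 [[163.9 152.5]
 [159.3 183.5]]
0.18 [[164.9 147. ]
 [160.3 178.6]]
```

Request:
jog_arm --pt "0.0377 0.0002 0 0 0 -0.0139 -1" --pt "0.0377 0.0007 0 0 0 -0.0139 -1" --pt "0.0377 0.0012 0 0 0 -0.0139 -1" --pt "0.0377 0.0018 0 0 0 -0.0139 -1" --pt "0.0377 0.0023 0 0 0 -0.0139 -1"

```text
time_s: 12.85
ee_pos: [0.4079, -0.0784, 0.1485]
eef_rot: [-3.139, -0.0, 1.462]
force: [0.9, -0.6, -0.9]
grip_width: 0.0231
grip_force: 63.5
```

Request:
jog_arm --pt "0.0376 0.0028 0 0 0 -0.0139 -1" --pt "0.0376 0.0033 0 0 0 -0.0139 -1" --pt "0.0376 0.0039 0 0 0 -0.0139 -1" --pt "0.0375 0.0044 0 0 0 -0.0139 -1" --pt "0.0374 0.0049 0 0 0 -0.0139 -1"

```text
time_s: 13.35
ee_pos: [0.4424, 0.107, 0.1483]
eef_rot: [-3.139, 0.0, 1.532]
force: [0.8, -0.3, -1.1]
grip_width: 0.0228
grip_force: 63.5
```

Request:
jog_arm --pt "0 0 0.04 0 0 0 -1" --pt "0 0 0.025 0 0 0 -1" --pt "0 0 0 0 0 0 -1"

```text
time_s: 13.65
ee_pos: [0.4405, 0.1054, 0.0809]
eef_rot: [-3.134, 0.002, 1.532]
force: [0.6, 0.6, -0.2]
grip_width: 0.0231
grip_force: 63.4
```

Run:
```python
from h import *
o=ctrl.get_obs();g=o['ee_pos'];y=o['eef_rot'][2];print(g,y,o['grip_width'],o['force'])
p=[.4531,.3549,1.5308]
t=np.ascontiguousarray(crop(0,165,175,100,80,5,im=ctrl.camera('top')[:,:,::-1]))
s=np.ascontiguousarray(crop(0,140,225,100,133,3,im=ctrl.camera('scene')[:,:,::-1]))
u=np.array([np.cos(y),np.sin(y)]);v=np.array([-u[1],u[0]])
L=[[*(g[:2]+a*u+b*v),g[2]+.004] for a in(.165,.105,-.045) for b in(-.0135,.0135)]
for n,c,o_,k in(('top',t,(165,175),5),('scene',s,(140,225),3)):
  for q in proj(n,L):cv2.circle(c,tuple(((q-o_+.5)*k).astype(int)),1,(0,0,255),-1)
  for q in proj(n,P(p,[[-.108,-.042,.03],[-.108,.042,.03],[-.108,0,.03],[-.056,0,.03]])):cv2.circle(c,tuple(((q-o_+.5)*k).astype(int)),1,(0,255,0),-1)
cv2.imwrite('pics/a5.png',np.hstack([t,s[:400]]))
```

```text
[0.44050423 0.10535352 0.08087861] 1.531654884526919 0.02308789686231151 [ 0.63716085  0.5719387  -0.16782071]Traceback (most recent call last):
  File "<stdin>", line 11, in <module>
    return _nx.concatenate(arrs, 1, dtype=dtype, casting=casting)
           ~~~~~~~~~~~~~~~^^^^^^^^^^^^^^^^^^^^^^^^^^^^^^^^^^^^^^^
ValueError: all the input array dimensions except for the concatenation axis must match exactly, but along dimension 0, the array at index 0 has size 400 and the array at index 1 has size 399
```

Run:
```python
from h import *
o=ctrl.get_obs();g=o['ee_pos'];y=o['eef_rot'][2];print(g,y,o['eef_rot'])
p=[.4531,.3549,1.5308]
t=np.ascontiguousarray(crop(0,165,175,100,80,5,im=ctrl.camera('top')[:,:,::-1]))
s=np.ascontiguousarray(crop(0,140,225,75,100,4,im=ctrl.camera('scene')[:,:,::-1]))
cv2.imwrite('pics/raw5.png',np.hstack([t,s]))
u=np.array([np.cos(y),np.sin(y)]);v=np.array([-u[1],u[0]])
L=[[*(g[:2]+a*u+b*v),g[2]+.004] for a in(.165,.105,-.045) for b in(-.0135,.0135)]
for n,c,o_,k in(('top',t,(165,175),5),('scene',s,(140,225),4)):
  q=proj(n,L);print(n,q.round(1).tolist())
  for q in q:cv2.circle(c,tuple(((q-o_+.5)*k).astype(int)),1,(0,0,255),-1)
  for q in proj(n,P(p,[[-.108,-.042,.03],[-.108,.042,.03],[-.108,0,.03],[-.056,0,.03]])):cv2.circle(c,tuple(((q-o_+.5)*k).astype(int)),1,(0,255,0),-1)
cv2.imwrite('pics/a5.png',np.hstack([t,s]))
```

```text
[0.44272569 0.10538393 0.0844744 ] 1.5309579046305326 [-3.13995480e+00  2.96285793e-04  1.53095790e+00]
top [[195.2, 200.9], [194.8, 208.3], [211.8, 201.0], [211.5, 208.4], [253.5, 201.5], [253.3, 208.9]]
scene [[188.6, 269.2], [192.2, 274.9], [204.6, 261.4], [208.2, 267.0], [242.9, 242.7], [246.8, 247.9]]
```

View pics/a5.png

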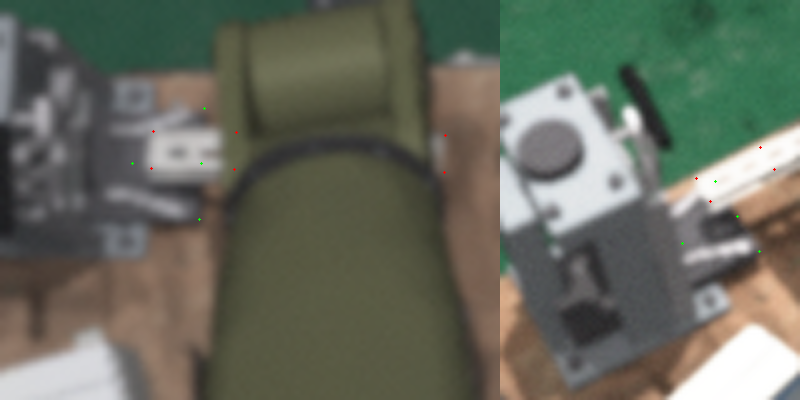

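The rail end (top crop ≈(148,152), scene crop ≈(703,190)) sits where predicted, in line over the flared mouth. Lowering and feeding.

Request:
jog_arm --pt "0 0 0.025 0 0 0 -1" --pt "0 0 0.017 0 0 0 -1" --pt "0 0 0.004 0 0 0 -1" --pt "0 0 0 0 0 0 -1"

```text
time_s: 14.25
ee_pos: [0.4432, 0.1054, 0.0392]
eef_rot: [3.141, -0.0, 1.531]
force: [0.8, -0.0, -0.5]
grip_width: 0.023
grip_force: 63.5
```

Request:
jog_arm --pt "0.01 0 0 0 0 0 -1" --pt "0.01 0 0 0 0 0 -1" --pt "0.01 0 0 0 0 0 -1" --pt "0 0 0 0 0 0 -1"

```text
time_s: 14.65
ee_pos: [0.4443, 0.1369, 0.0389]
eef_rot: [3.141, -0.0, 1.533]
force: [-0.7, -0.0, -1.6]
grip_width: 0.0228
grip_force: 63.5
```

Request:
jog_arm --pt "0 0 0.002 0 0 0 -1" --pt "0 0 0 0 0 0 -1"

```text
time_s: 14.85
ee_pos: [0.444, 0.1354, 0.0363]
eef_rot: [-3.141, 0.0, 1.531]
force: [0.0, 0.4, -0.6]
grip_width: 0.023
grip_force: 63.5
```

Request:
jog_arm --pt "0.008 0 0 0 0 0 -1" --pt "0.008 0 0 0 0 0 -1" --pt "0.008 0 0 0 0 0 -1" --pt "0 0 0 0 0 0 -1"

```text
time_s: 15.25
ee_pos: [0.4451, 0.1605, 0.0366]
eef_rot: [3.141, -0.0, 1.532]
force: [0.4, -0.2, -0.2]
grip_width: 0.0228
grip_force: 63.5
```

Request:
jog_arm --pt "0 0 0.002 0 0 0 -1" --pt "0 0 0 0 0 0 -1"

```text
time_s: 15.45
ee_pos: [0.445, 0.1594, 0.0344]
eef_rot: [-3.141, -0.0, 1.531]
force: [0.2, 1.2, 1.7]
grip_width: 0.0231
grip_force: 62.0
```

Request:
jog_arm --pt "0.008 0 0 0 0 0 -1" --pt "0.008 0 0 0 0 0 -1" --pt "0.008 0 0 0 0 0 -1" --pt "0.008 0 0 0 0 0 -1"

```text
time_s: 15.85
ee_pos: [0.4464, 0.1922, 0.0346]
eef_rot: [3.141, 0.0, 1.531]
force: [0.4, -1.1, 1.8]
grip_width: 0.0231
grip_force: 62.3
```

Request:
jog_arm --pt "0.004 0 0 0 0 0 -1" --pt "0.004 0 0 0 0 0 -1" --pt "0 0 0 0 0 0 -1"

```text
time_s: 16.15
ee_pos: [0.4467, 0.2, 0.0346]
eef_rot: [3.141, -0.0, 1.531]
force: [-0.5, 2.1, 1.2]
grip_width: 0.0229
grip_force: 62.3
```

Request:
jog_arm --pt "0.002 0 0 0 0 0 -1" --pt "0.002 0 0 0 0 0 -1" --pt "0 0 0 0 0 0 -1"

```text
time_s: 16.45
ee_pos: [0.4469, 0.2035, 0.0346]
eef_rot: [3.141, -0.0, 1.531]
force: [-0.6, 0.7, 3.0]
grip_width: 0.0228
grip_force: 62.4
```

Request:
jog_arm --pt "0.002 0 0 0 0 0 -1" --pt "0.001 0 0 0 0 0 -1" --pt "0 0 0 0 0 0 -1"

```text
time_s: 16.75
ee_pos: [0.447, 0.2065, 0.0346]
eef_rot: [3.141, -0.0, 1.531]
force: [-0.3, -1.3, 3.7]
grip_width: 0.0232
grip_force: 62.5
```

Request:
jog_arm --pt "0.002 0 0 0 0 0 -1" --pt "0.001 0 0 0 0 0 -1" --pt "0 0 0 0 0 0 -1"

```text
time_s: 17.05
ee_pos: [0.4471, 0.2096, 0.0346]
eef_rot: [3.141, -0.0, 1.531]
force: [0.1, -2.0, 4.0]
grip_width: 0.0226
grip_force: 62.5
```

Request:
jog_arm --pt "0.002 0 0 0 0 0 -1" --pt "0 0 0 0 0 0 -1"

```text
time_s: 17.25
ee_pos: [0.4472, 0.2116, 0.0346]
eef_rot: [3.142, -0.0, 1.531]
force: [-1.2, -1.1, 4.7]
grip_width: 0.0225
grip_force: 62.6
```

Request:
jog_arm --pt "0.002 0 0 0 0 0 -1" --pt "0 0 0 0 0 0 -1"

```text
time_s: 17.45
ee_pos: [0.4473, 0.2136, 0.0346]
eef_rot: [3.141, -0.0, 1.531]
force: [-0.6, -1.7, 5.1]
grip_width: 0.0233
grip_force: 62.7
```

Request:
jog_arm --pt "0.002 0 0 0 0 0 -1" --pt "0 0 0 0 0 0 -1"

```text
time_s: 17.65
ee_pos: [0.4474, 0.2155, 0.0347]
eef_rot: [3.141, 0.0, 1.531]
force: [0.3, -2.3, 6.7]
grip_width: 0.023
grip_force: 62.8
```

Request:
jog_arm --pt "0.002 0 0 0 0 0 -1" --pt "0 0 0 0 0 0 -1"

```text
time_s: 17.85
ee_pos: [0.4473, 0.2159, 0.0345]
eef_rot: [-3.141, 0.003, 1.532]
force: [-0.2, -17.4, 9.5]
grip_width: 0.023
grip_force: 63.9
```

Request:
jog_arm --pt "0.0005 0 0 0 0 0 -1" --pt "0 0 0 0 0 0 -1"

```text
time_s: 18.05
ee_pos: [0.4474, 0.216, 0.0346]
eef_rot: [-3.141, 0.004, 1.531]
force: [0.3, -21.4, 10.2]
grip_width: 0.0229
grip_force: 64.1
```

Request:
jog_arm --pt "0 0 0 0 0 0 -0.4" --pt "0 0 0 0 0 0 -0.2" --pt "0 0 0 0 0 0 0" --pt "0 0 0 0 0 0 0"

```text
time_s: 18.45
ee_pos: [0.4472, 0.2181, 0.0343]
eef_rot: [-3.141, 0.0, 1.531]
force: [-0.4, 0.3, 0.9]
grip_width: 0.0459
grip_force: 0.0
```

Request:
jog_arm --pt "0 0 -0.01 0 0 0 0" --pt "-0.01 0 -0.03 0 0 0 0" --pt "-0.02 0 -0.04 0 0 0 0" --pt "-0.04 0 -0.04 0 0 0 0" --pt "-0.04 0 -0.03 0 0 0 0"

```text
time_s: 18.95
ee_pos: [0.443, 0.1121, 0.1825]
eef_rot: [3.14, -0.0, 1.533]
force: [0.5, -0.2, 0.1]
grip_width: 0.0472
grip_force: 0.0
```

Request:
jog_arm --pt "-0.04 0 -0.03 0 0 0 0" --pt "-0.045 0 0 0 0 0 0" --pt "-0.045 0 0 0 0 0 0" --pt "-0.045 0 0 0 0 0 0" --pt "0 0 0 0 0 0 0"

```text
time_s: 19.45
ee_pos: [0.4358, -0.066, 0.2106]
eef_rot: [3.141, 0.001, 1.526]
force: [-0.2, 0.2, -0.3]
grip_width: 0.0467
grip_force: 0.0
```

Run:
```python
from h import *
o=ctrl.get_obs();print(o['time_s'],o['ee_pos'],o['force'])
t=ctrl.camera('top')[:,:,::-1];s=ctrl.camera('scene')[:,:,::-1]
a=crop(0,145,180,100,60,4,im=t);b=crop(0,135,225,100,75,4,im=s);
p=[.4531,.3549,1.5308]
for x in(.016,.026,.03):
  q=P(p,[[x-.21,v,.038] for v in(-.0135,.0135)]);print(x,((proj('top',q)-[145,180]+.5)*4).round(1).tolist(),((proj('scene',q)-[135,225]+.5)*4).round(1).tolist())
cv2.imwrite('pics/a6.png',np.hstack([np.pad(a,((0,60),(0,0),(0,0))),b]))
# brightness along rail axis in top image, lateral mean
L=P(p,[[x,0,.038] for x in np.arange(-.22,-.10,.004)]);q=proj('top',L).astype(np.float32)
print(cv2.remap(t.mean(2).astype(np.float32),q[:,0],q[:,1],1).ravel().round().tolist())
for xx in(-.17,-.12,-.07):
  q=proj('top',P(p,[[xx,v,.036] for v in np.arange(-.03,.031,.003)])).astype(np.float32)
  print(xx,cv2.remap(t.mean(2).astype(np.float32),q[:,0],q[:,1],1).ravel().round().tolist())
```

```text
19.45 [ 0.43581982 -0.06603571  0.21064805] [-0.23277372  0.17721867 -0.26874991]
0.016 [[332.5, 96.5], [331.4, 125.1]] [[336.7, 156.4], [351.4, 177.9]]
0.026 [[321.8, 96.4], [320.7, 125.0]] [[326.6, 161.4], [341.2, 183.0]]
0.03 [[317.5, 96.3], [316.4, 124.9]] [[322.6, 163.4], [337.2, 185.1]]
[103.0, 102.0, 102.0, 103.0, 103.0, 106.0, 108.0, 105.0, 105.0, 127.0, 167.0, 187.0, 174.0, 153.0, 153.0, 172.0, 193.0, 195.0, 176.0, 153.0, 146.0, 161.0, 183.0, 193.0, 178.0, 155.0, 145.0, 158.0, 181.0, 194.0]
-0.17 [103.0, 103.0, 103.0, 103.0, 113.0, 133.0, 164.0, 187.0, 189.0, 178.0, 163.0, 165.0, 185.0, 191.0, 184.0, 168.0, 153.0, 119.0, 85.0, 69.0, 73.0]
-0.12 [98.0, 98.0, 100.0, 107.0, 121.0, 143.0, 168.0, 185.0, 188.0, 178.0, 157.0, 159.0, 176.0, 184.0, 178.0, 165.0, 156.0, 131.0, 103.0, 86.0, 91.0]
-0.07 [147.0, 149.0, 137.0, 125.0, 128.0, 150.0, 174.0, 189.0, 192.0, 181.0, 166.0, 169.0, 178.0, 181.0, 169.0, 142.0, 128.0, 123.0, 124.0, 132.0, 132.0]
```

Run:
```python
from h import *
old=cv2.imread('pics/raw5.png')[:,500:]
new=crop(0,140,225,75,100,4,im=ctrl.camera('scene')[:,:,::-1])
h=(slice(50,170),slice(60,190))
d=cv2.phaseCorrelate(old[h].mean(2),new[h].mean(2));print(d,np.abs(old[h].astype(float)-new[h]).mean())
print(ctrl.hand_in())
```

```text
((0.6104030617237584, 0.04358777032458505), 0.7403863728996521) 1.7327777777777778
the job is handed in; nothing more can be done
None
```

The job is handed in at about 19.5 s on the robot's clock. By my measurements the guard hangs hooked on the stud, and the rail lies between the guides with its end against the back stop; the judge's verdict was not shown.

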